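Feed one brass blank to the brazing stop

TASK

Press the red plunger of the blank feeder fully down once and let it come back up, so that one brass blank comes out at the front. Then, without picking it up, nudge that blank aside with the fingertips and slide it over the plate into the empty V-stop until it sits home against both faces of the V. Leave the finished piece in the other V-stop, the blanks in the magazine and everything else on the bench where they are.

Things in the scene. Friction and masses are not known exactly. Their poses are not given: they have to be found in the camera images.
- feeder: Blank feeder, fixed. Steel base plate 12 mm thick, flat on top, x -240 to 130, y +-140 mm. Origin: on the bench under the middle of the magazine; blanks come out towards its own -x, the plunger is on the +x side. Green magazine 55 x 55 mm (low flanges to y +-39), 36 mm above the plate. Open green crank housing x 28 to 118, y +-19 (low flanges +-30), 105 mm above the plate.
- plunger_top (a point): Middle of the flat top of the red plunger knob, 34 mm in diameter, 94 mm towards +x from the feeder's origin; 159 mm above the bench when up. Moves with the plunger.
- plunger (a joint): Plunger travel, m: 0 = up, 0.028 = fully down. A spring returns it when let go; it takes about 10 N to start and up to 15 N to push fully down. A blade moves 2.5 times as far: one full press pushes the lowest blank 70 mm out along the feeder's -x, below the front lips. When the plunger is up again the next blank drops into its place, so a second press ejects a second blank.
- magazine (a point): Fixed point: the middle of the lowest blank when it lies in the magazine, 16 mm above the bench.
- blank1_center (a point): Centre of the blank to be ejected, the lowest of three in the magazine: solid brass disc 44 mm in diameter, 8 mm thick, about 0.1 kg, lying flat, centre 4 mm above the plate. After a full press it lies in the open in front of the magazine, its centre about 70 mm from the magazine's middle (the magazine's front face is at 27 mm). It slides easily on the plate.
- blank2_center (a point): Centre of the middle blank of the magazine, the same size; must stay in the magazine.
- blank3_center (a point): Centre of the top blank of the magazine, the same size; must stay in the magazine.
- vstop_free_seat (a point): Empty V-stop, fixed on the plate in front of the magazine, to either side. The point: centre of a blank that is home against both faces, 4 mm above the plate. The V is 90 degrees, 14 mm high, faces 46 mm long; it opens to this point's own +x (the feeder's +x, up to 0.2 rad off); its corner is 31 mm from the point towards -x, a blue base block with black dial (25 mm high) behind it.
- vstop_full_seat (a point): The same point of the other V-stop, of the same shape, which holds the finished piece.
- finished_center (a point): Finished piece in the other V-stop, loose: a brass disc 44 mm in diameter and 8 mm thick with an upright brass stem 10 mm in diameter, 58 mm tall in all. This point is the centre of its disc, 4 mm above the plate.
- flux_jar: White jar with black cap, 47 mm in diameter, 52 mm tall, loose, standing on the plate beside the crank housing. Origin: centre of its underside.
- drum: Twelve-sided brass drum, 80 mm in diameter, 102 mm tall, loose on the bench. Origin: centre of its underside.
- weight: Rough steel block 60 x 70 x 100 mm with a piece of tube and a strip with a bent pin on top, 134 mm tall in all, loose on the bench. Origin: centre of its underside.
- tin: Red tin with yellow lid, 79 mm in diameter, 68 mm tall, loose on the bench. Origin: centre of its underside.
- file: Flat file with a wooden handle, 250 mm long, up to 25 mm high, lying loose on the bench. Origin: under the joint of blade and handle; the blade points along its own +x.
Mind the look-alikes: they are no part of the job. What is shaped like the part that bears blank3_center but green, grey or purple is not meant.

How it is judged (in metres and radians):
On the way, in this order (a step that is already met when the one before it is completed fails the run):
1. the plunger is pressed fully down (at least 25 of 28 mm) (value of joint plunger above 0.025 m), for 0.05 s.
2. the plunger is back up and one blank lies outside, in front of the magazine (value of joint plunger below 0.002 m and x of blank1_center in the frame of feeder below -0.055 m), for 0.1 s.
At the end, for the whole second after the job is handed in: The blank lies flat and still on the plate, its centre within 4 mm of the empty V-stop's seat point; the plunger is up within 2 mm; the other blanks are within 10 mm of the magazine's axis; the finished piece has moved under 8 mm, other things under 15 mm (horizontal distance between blank1_center and vstop_free_seat below 0.004 m and z of blank1_center in the frame of feeder between 0.014 and 0.018 m and angle between blank1_center's own z axis and vertical below 0.1 rad and linear speed of blank1 below 0.01 m/s and value of joint plunger below 0.002 m and horizontal distance between each of blank2_center, blank3_center and magazine below 0.01 m and distance of finished_center from where it was at the start of the episode below 0.008 m and distance of each of flux_jar, drum, weight, tin, file from where it was at the start of the episode below 0.015 m); the robot touches nothing.
It fails at once if a second blank is pushed out of the magazine (centre more than 10 mm off its axis), as by a second press (horizontal distance between any of blank2_center, blank3_center and magazine above 0.01 m).
It fails at once if the blank is lifted more than 5 mm off the plate or tipped up by more than 0.3 rad (z of blank1_center in the frame of feeder above 0.021 m or angle between blank1_center's own z axis and vertical above 0.3 rad).
It fails at once if the blank falls off the plate (z of blank1_center in the frame of feeder below 0.009 m).
It fails at once if the finished piece is moved by 8 mm or more or tipped (distance of finished_center from where it was at the start of the episode above 0.008 m or angle between finished_center's own z axis and vertical above 0.3 rad).
It fails at once if another thing on the bench is moved by 15 mm or more (distance of any of flux_jar, drum, weight, tin, file from where it was at the start of the episode above 0.015 m).
It also fails if it takes over 64 s, if anything falls off the work surface, if the arm or the gripper's body presses on something with over 40 N, if the wrist force passes 120 N, or if a joint passes its speed limit or range.

ROBOT

A 7-joint arm with a two-finger parallel gripper is mounted at the origin on the work surface. World frame = base frame: x ahead of the robot, y to its left, z up, the work surface at z = 0. Lengths are in mm, angles in rad, forces in N, time in s.
With the tool pointing down it reaches from about 400 to 875 mm from the base axis. Payload 4.4 kg.
Tool frame: the origin (TCP) lies at the very end of the fingers, on their centre line; the grasp point (between the pads) lies 19 mm behind it; z points along the fingers, x is the direction in which the jaws open and shut, and the axes are right-handed (so a half turn about z gives the same grasp; the last joint's range is limited). The gripper opens to 85 mm and grips with 20 to 120 N. Pads are 22 mm wide; open, the fingers measure 114 mm over their backs; the gripper's body (76 mm by 85 mm) begins 54 mm behind the grasp point. The pads swing forward as they close: fully open they stand 13 mm farther back than shut.
Start: joints at [1.272, 0.628, 0.038, 1.517, -0.027, 0.996, -0.02], TCP at [149.984, -632.473, 231.313] pointing down, gripper open.
Joint ranges: [-3.06, 3.06], [-0.37, 2.12], [-1.25, 1.32], [0.18, 2.47], [-1.1, 4.24], [0.23, 1.98], [-2.94, 2.94]. Speed limits (rad/s): [2.57, 2.57, 3.14, 3.14, 3.14, 3.14, 3.14].

INTERFACE

Orientations are given as [roll, pitch, yaw] about the fixed x, y, z axes, in that order (R = Rz(yaw) Ry(pitch) Rx(roll)).
In Python, from cell import telemetry, get_image, get_calibration, ctrl gives the robot as it stands. The module is installed in compiled form; this text tells all that it offers.
- The arm moves only by the tool arm_command, never from a script. Its arguments are lists of equal length, an entry for each row: "rot": the turn, a rotation vector about the world's x, y, z in degrees, a list of three; "slide": the shift along the world's x, y, z in mm, a list of three; "gripper": the finger opening in mm, from 0 to 85.4. A call has 1 to 5 rows; each row shifts and turns the pose as measured when the row begins; what a row does not reach is not made up. A row lasts 1/12 s, in which the tool goes at most 41.7 mm and 7.16 degrees, less where a joint would pass 70% of its speed; a pose out of reach is approached as far as the arm can. A call with a gripper value outside its range is refused whole. The fingers move at their own pace and stop on an object; the grip force is fixed at half the most. Time passes only in rows, so rows that do not move let the fingers close. It gives the time, the measured TCP pose, the force and the opening at its end, in the units of the state.
- telemetry.read_state(): the state, without advancing time (a new reading comes with each control period).
- get_image(name): name is "scene" or "side" or "wrist"; returns (picture, depth): 384x512x3 uint8, red, green, blue; 384x512 float32, mm along the optical axis (not along the pixel's ray), 0 where there is no reading.
- get_calibration(name): a dict with "fx", "fy", "cx", "cy" (pixels), "xyz" and "attitude" of the camera in the world. Camera axes: x right, y up, looking along -z (the intrinsics and any distortion apply to the point x, -y, -z); pixel columns grow to the right and rows downward; lengths in mm; the calibration is good to about 2 mm. A picture is of the moment at which its call begins: read the wrist's pose just before it. get_calibration takes no time and is no camera call; for the wrist camera it gives the pose at the moment of the call.
- ctrl.finish_job(): hands the job in, once; it reports no verdict.
The state is a dict: "clock": time; "qpos": joint angles; "qd": joint speeds; "tau": joint torques, N m; "eef_pos": TCP position; "tool_rot": TCP orientation; "force": force on the tool from outside, world axes, zero at the start; "torque": the same for the moment, N m; "width": finger opening in mm.
Only numpy, scipy, OpenCV 4.12 (cv2) and the standard library are available. Lean on these libraries where they do the work, as an engineer would, in place of code of your own. Each camera call takes 0.05 s, during which the arm holds its last target.

## Working session

There is one attempt and no reset: what is moved stays moved. The work goes in short steps, Python scripts to look and compute and a tool call to move; the robot and the scene stay as the last step left them, time stands still between calls to the robot, and variables do not carry over. Pictures are saved under pics/ and viewed, and the job is handed in when it is done.

Besides the shell and the picture viewer there is one more tool, called after "Emit:" as name(argument=value, ...) on one line, values as JSON. arm_command: Moves the arm, as the interface text tells. Its arguments: {"type":"object","properties":{"rot":{"type":"array"},"slide":{"type":"array"},"gripper":{"type":"array"}},"required":["rot","slide","gripper"]}

```bash
mkdir -p pics; cat > h.py <<'E'
import numpy as np, cv2
from cell import telemetry, get_image, get_calibration, ctrl
from scipy.spatial.transform import Rotation as R
def grab(n,tag):
    c=get_calibration(n); im,d=get_image(n)
    cv2.imwrite(f'pics/{tag}.png',im[:,:,::-1]); np.savez(f'pics/{tag}.npz',im=im,d=d,**{k:np.array(v) for k,v in c.items()})
    return im,d,c
def cloud(d,c):
    v,u=np.mgrid[0:d.shape[0],0:d.shape[1]]
    p=np.stack([(u-c['cx'])/c['fx']*d,-(v-c['cy'])/c['fy']*d,-d],-1)
    return p@rot(c).T+np.array(c['xyz'])
def rot(c):
    a=np.array(c['attitude'])
    return a if a.shape==(3,3) else R.from_euler('xyz',a).as_matrix()
def proj(P,c):
    q=(np.atleast_2d(P)-np.array(c['xyz']))@rot(c)
    return np.stack([c['cx']+c['fx']*q[:,0]/-q[:,2],c['cy']-c['fy']*q[:,1]/-q[:,2]],-1)
def load(tag):
    z=np.load(f'pics/{tag}.npz'); return z['im'],z['d'],{k:z[k] for k in z.files if k not in('im','d')}
E
python3 - <<'E'
from h import *
print(telemetry.read_state())
for n in('scene','side','wrist'):
    im,d,c=grab(n,n+'0'); print(n,c)
E
```

```text
{'clock': 0.0, 'qpos': array([ 1.27220545,  0.62937605,  0.03842337,  1.51837167, -0.02701659,
        0.99626814, -0.02000995]), 'qd': array([ 9.38860927e-04,  2.25936645e-03,  7.09968081e-04, -1.21468535e-05,
       -5.94597343e-04, -6.87015398e-04, -5.31777925e-04]), 'tau': array([ 1.47858507e-03, -5.63416314e+01,  1.22635368e+00, -1.93453950e+01,
        1.08479586e-02,  1.04887705e-02,  1.03488051e-05]), 'eef_pos': array([ 149.85138331, -631.85319891,  230.36816514]), 'tool_rot': array([ 3.14159081e+00,  1.90597306e-03, -1.33800948e+00]), 'force': array([ 0.02195935, -0.00669824, -1.14459305]), 'torque': array([-0.0277377 ,  0.0163311 ,  0.08539563]), 'width': 85.50650638775818}
scene {'fx': 366.0359342009046, 'fy': 366.0359342009046, 'cx': 255.14100443786748, 'cy': 199.02328042623964, 'xyz': array([ 778.56373457, -418.89999223,  959.89407926]), 'attitude': array([0.51825142, 0.00203766, 0.48757653])}
side {'fx': 494.16809110887294, 'fy': 494.16809110887294, 'cx': 250.75423237209682, 'cy': 194.31304320408066, 'xyz': array([ 294.69997221,  864.98758793, 1065.67782594]), 'attitude': array([ 0.74875949,  0.00976262, -2.86829722])}
wrist {'fx': 337.0680863521625, 'fy': 337.0680863521625, 'cx': 253.63172962556433, 'cy': 196.6966617431449, 'xyz': array([ 222.58008713, -614.98823536,  372.8617641 ]), 'attitude': array([-0.29638364,  0.00332654, -1.33882892])}
```

View pics/scene0.png

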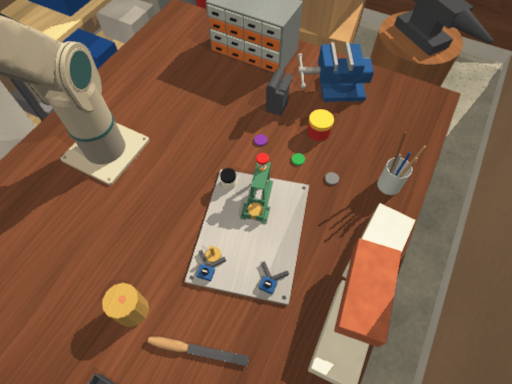

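View pics/side0.png

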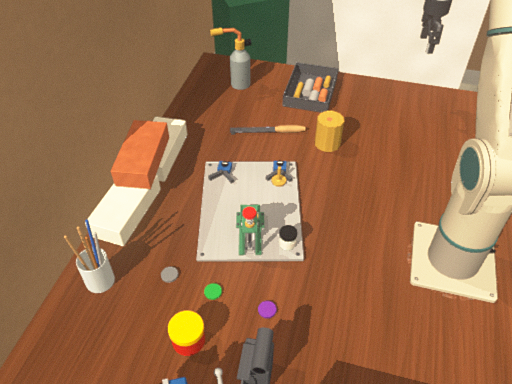

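View pics/wrist0.png

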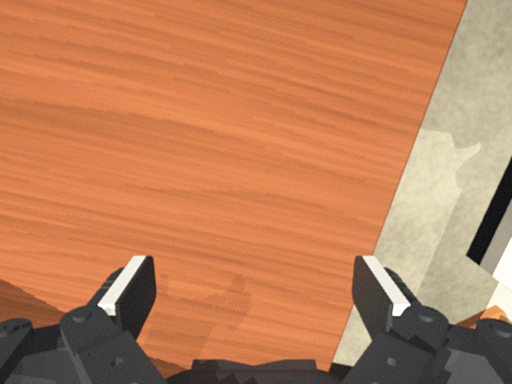

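The scene and side views show the plate with the red knob (scene 262,158), the magazine (256,210), the full V-stop with the piece (212,255), and the empty V-stop (268,280). The arm is clear of the plate. Next I'll measure these.

```bash
python3 - <<'E'
from h import *
from scipy.optimize import minimize
for n in('scene0','side0'):
    im,d,c=load(n); P=cloud(d,c)
    hsv=cv2.cvtColor(im,cv2.COLOR_RGB2HSV).astype(int)
    # plate
    z=P[...,2]
    box={'scene0':(165,305,185,315),'side0':(155,265,190,310)}[n]
    m=np.zeros(z.shape,bool); m[box[0]:box[1],box[2]:box[3]]=1
    g=(hsv[...,1]<50)&(hsv[...,2]>120)&m&(abs(z-12)<8)
    k=cv2.morphologyEx(g.astype(np.uint8),cv2.MORPH_OPEN,np.ones((3,3)))
    q=P[k>0]; print(n,'plate n',len(q),'z',np.median(q[:,2]))
    r=cv2.minAreaRect(q[:,:2].astype(np.float32)); print(r, cv2.boxPoints(r).round(1).tolist())
    # red knob
    rd=((hsv[...,0]<8)|(hsv[...,0]>172))&(hsv[...,1]>150)&(z>135)&(z<175)&m|(((hsv[...,0]<8)|(hsv[...,0]>172))&(hsv[...,1]>180)&(z>150)&(z<170))
    q=P[rd]; print('knob',len(q),q.mean(0) if len(q) else '', np.median(q[:,2]), (q.min(0)+q.max(0))/2, np.ptp(q,axis=0))
    bl=(hsv[...,0]>100)&(hsv[...,0]<125)&(hsv[...,1]>140)&m
    nn,l,s,ce=cv2.connectedComponentsWithStats(bl.astype(np.uint8))
    for i in range(1,nn):
        if s[i,4]>15: print('blue',s[i],P[l==i].mean(0))
    ye=(hsv[...,0]>14)&(hsv[...,0]<28)&(hsv[...,1]>140)&m
    nn,l,s,ce=cv2.connectedComponentsWithStats(ye.astype(np.uint8))
    for i in range(1,nn):
        if s[i,4]>15: print('brass',s[i],P[l==i].mean(0),P[l==i].min(0),P[l==i].max(0))
    x0,y0,x1,y1={'scene0':(180,140,320,310),'side0':(190,150,315,270)}[n]
    cv2.imwrite(f'pics/{n}_c.png',cv2.resize(im[y0:y1,x0:x1,::-1],None,fx=4 if n=='side0' else 3.5,fy=4 if n=='side0' else 3.5,interpolation=cv2.INTER_CUBIC))
E
```

```text
scene0 plate n 9268 z 11.297563636968903
((559.8941650390625, -36.987701416015625), (278.51922607421875, 369.7314147949219), 15.661446571350098) [[375.8999938964844, 103.4000015258789], [475.70001220703125, -252.60000610351562], [743.9000244140625, -177.39999389648438], [644.0999755859375, 178.60000610351562]]
knob 105 [521.09308155 104.70416182 157.96172663] 157.98697607958843 [520.67161773 105.47239559 156.95438156] [32.97135528 33.0260056  11.64180758]
blue [197 265  17  15 134] [ 516.97284492 -207.58818259   29.23555302]
blue [259 277  17  16 132] [ 676.05448651 -161.66880658   29.50028452]
brass [248 203  14  16 154] [544.31368232  15.48691649  34.47295802] [518.13307721  -5.54249523  15.70218884] [565.85068373  37.14958573  39.11993706]
brass [206 246  15  16 168] [ 505.57562853 -153.99752628   26.33199839] [ 482.28740912 -173.34893161   15.23882602] [ 523.96844708 -131.30379562   72.48099303]
side0 plate n 7035 z 9.944018654498223
((559.9381103515625, -32.8870849609375), (277.7108154296875, 373.7773742675781), 15.432944297790527) [[376.3999938964844, 110.30000305175781], [475.79998779296875, -250.0], [743.5, -176.10000610351562], [644.0999755859375, 184.1999969482422]]
knob 133 [519.15415163 112.74537174 155.85966435] 156.52740786014908 [519.61784122 110.9374062  153.80457204] [30.59448536 33.31484396 13.00030413]
blue [274 161   3   9  19] [ 526.46160691 -196.03429848   27.2610359 ]
blue [218 162  13   8  44] [ 672.97555196 -150.1689464    27.67170481]
blue [282 162   4   8  20] [ 499.92634873 -200.83113437   27.8280445 ]
brass [272 166  14  20 158] [ 502.1948798  -140.75417585   32.24114105] [ 294.69997221 -195.3244074    10.77288974] [ 525.91652666  864.98758793 1065.67782594]
brass [245 222  10   6  30] [511.74543923 142.01665142 145.62903643] [294.69997221 101.33398183 105.82096003] [ 529.24692     864.98758793 1065.67782594]
```

Plate centre is about (560, -35) and feeder +x is at about 105.6°, which gives an origin near (545, 17.5) and a knob near (520, 108). I'll move above the plate for a closer wrist view.

Emit:
arm_command(rot=[[0,0,0.5],[0,0,0.5],[0,0,0.5],[0,0,0.5],[0,0,0.3]], slide=[[25,31,2],[25,31,2],[25,31,2],[25,31,2],[25,31,2]], gripper=[0,0,0,0,0])

```text
clock: 0.57
eef_pos: [266.6, -478.4, 237.8]
tool_rot: [3.133, 0.0, -1.316]
force: [0.7, -0.7, 0.3]
width: 25.5
```

Emit:
arm_command(rot=[[0,0,0],[0,0,0],[0,0,0],[0,0,0],[0,0,0]], slide=[[25,31,2],[25,31,2],[25,31,2],[25,31,2],[25,31,2]], gripper=[0,0,0,0,0])

```text
clock: 0.98
eef_pos: [394.9, -314.6, 247.8]
tool_rot: [3.133, 0.001, -1.318]
force: [0.6, -0.7, 0.4]
width: 0.2
```

Emit:
arm_command(rot=[[0,0,0],[0,0,0],[0,0,0],[0,0,0],[0,0,0]], slide=[[25,31,2],[25,31,2],[25,31,2],[25,31,2],[25,31,2]], gripper=[0,0,0,0,0])

```text
clock: 1.4
eef_pos: [523.4, -150.8, 258.2]
tool_rot: [3.132, 0.001, -1.318]
force: [0.8, -1.2, -0.2]
width: -0.3
```

Emit:
arm_command(rot=[[0,0,0.5],[0,0,0.5],[0,0,0],[0,0,0]], slide=[[22,32,0],[15,30,0],[5,20,0],[0,0,0]], gripper=[0,0,0,0])

```text
clock: 1.73
eef_pos: [572.4, -53.0, 257.8]
tool_rot: [3.137, 0.006, -1.286]
force: [-0.7, 0.9, 0.3]
width: -0.3
```

```bash
python3 - <<'E'
from h import *
im,d,c=grab('wrist','wrist1'); print(c)
E
```

```text
{'fx': 337.0680863521625, 'fy': 337.0680863521625, 'cx': 253.63172962556433, 'cy': 196.6966617431449, 'xyz': array([644.90409936, -32.72998564, 399.80794356]), 'attitude': array([-0.30049271,  0.00757732, -1.28655586])}
```

View pics/wrist1.png

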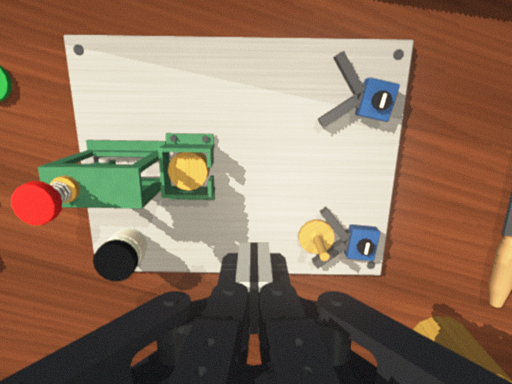

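The wrist view shows the knob (37,203), magazine (188,171), empty V (corner about 358,97, opening left and slightly down), the piece (317,238) and the jar (117,258). Next I'll fit the plate and V.

```bash
python3 - <<'E'
from h import *
from scipy.optimize import least_squares
im,d,c=load('wrist1'); P=cloud(d,c)
hsv=cv2.cvtColor(im,cv2.COLOR_RGB2HSV).astype(int); z=P[...,2]
g=(hsv[...,1]<50)&(hsv[...,2]>110)&(abs(z-12)<6); g[275:]=0
g=cv2.morphologyEx(g.astype(np.uint8),cv2.MORPH_OPEN,np.ones((5,5)))>0
q=P[g]; A=np.c_[q[:,:2],np.ones(len(q))]; print('plate z fit',np.linalg.lstsq(A,q[:,2],rcond=None)[0],np.median(q[:,2]))
r=cv2.minAreaRect(q[:,:2].astype(np.float32)); print(r,cv2.boxPoints(r).round(1).tolist())
rd=((hsv[...,0]<8)|(hsv[...,0]>172))&(hsv[...,1]>150)&(z>150)&(z<168)
rd[:150]=0
q=P[rd];print('knob',len(q),np.median(q[:,2]),cv2.minEnclosingCircle(q[:,:2].astype(np.float32)))
# V free: dark grey, z 20..32
for nm,(v0,v1,u0,u1) in {'free':(45,135,310,375),'full':(200,275,305,350)}.items():
    m=np.zeros(z.shape,bool); m[v0:v1,u0:u1]=1
    m&=(z>21)&(z<31)&(hsv[...,2]<120)&(hsv[...,1]<70)
    q=P[m]; print(nm,len(q),np.median(q[:,2]),q.min(0),q.max(0)); np.save(f'pics/{nm}.npy',q)
print('brass disc in magazine')
ye=(hsv[...,0]>12)&(hsv[...,0]<28)&(hsv[...,1]>140); ye[:, :160]=0; ye[:,220:]=0; ye[215:]=0
q=P[ye&(z>25)]; print(np.median(q[:,2]),cv2.minEnclosingCircle(q[:,:2].astype(np.float32)))
cv2.imwrite('pics/vcrop.png',cv2.resize(im[40:140,300:420,::-1],None,fx=6,fy=6,interpolation=cv2.INTER_CUBIC))
E
```

```text
plate z fit [-4.39361210e-04  1.62965648e-03  1.20686352e+01] 11.740404504680498
((558.5140991210938, -35.96319580078125), (279.36798095703125, 369.3092346191406), 15.501453399658203) [[374.6000061035156, 104.5999984741211], [473.29998779296875, -251.1999969482422], [742.5, -176.60000610351562], [643.7999877929688, 179.3000030517578]]
knob 1663 158.66002470419576 ((518.778564453125, 107.39379119873047), 17.421031951904297)
free 675 25.344826986411533 [ 632.89650294 -144.64989431   21.03066152] [ 707.780449   -100.43276989   27.62796986]
full 198 24.70834037906164 [ 472.11023741 -192.01824185   21.03697418] [ 541.45487495 -144.95416423   27.33643921]
brass disc in magazine
35.7672582388351 ((581.6416625976562, -6.127633094787598), 68.62825012207031)
```

View pics/vcrop.png

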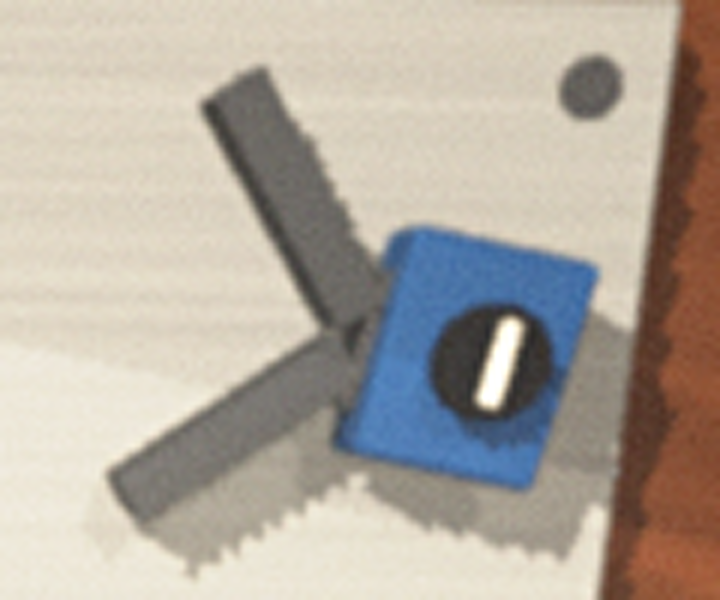

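```bash
python3 - <<'E'
from h import *
im,d,c=load('wrist1')
def at(cx,cy,z,s=6,o=(300,40)):
    u=o[0]+(cx+.5)/s-.5; v=o[1]+(cy+.5)/s-.5
    r=rot(c)@np.array([(u-c['cx'])/c['fx'],-(v-c['cy'])/c['fy'],-1]); p=c['xyz']
    return (p+r*(z-p[2])/r[2])[:2]
for za,zb in((12,26),(26,26)):
  a,b=[at(*q,za) for q in((203,103),(325,330))] if za==12 else [at(*q,za) for q in((226,92),(340,318))]
  e,f=[at(*q,zb) for q in((110,474),(325,340))]
  t=np.linalg.solve(np.c_[b-a,-(f-e)],e-a); C=a+t[0]*(b-a)
  u1=(a-b)/np.linalg.norm(a-b);u2=(e-f)/np.linalg.norm(e-f)
  bis=(u1+u2)/np.linalg.norm(u1+u2)
  print('ends',a,e,'corner',C,'len',np.linalg.norm(a-C),np.linalg.norm(e-C),'angle',np.degrees(np.arccos(u1@u2)),'bis',bis,np.degrees(np.arctan2(bis[1],bis[0])),'seat',C+31.1*bis)
# model: seat & dir rel feeder
fx=np.array([np.cos(np.radians(105.5)),np.sin(np.radians(105.5))]);fy=np.array([-fx[1],fx[0]])
o=np.array([558.9,-36])+55*fx; print('origin',o,'plunger',o+94*fx,'blank after',o-70*fx,fx,fy)
print('seat in feeder',fx@(C+31.1*bis-o),fy@(C+31.1*bis-o))
E
```

```text
ends [ 702.59598398 -101.37760186] [ 637.49093151 -104.3932848 ] corner [ 672.98889554 -135.71849016] len 45.34177207357356 47.34315094680302 angle 89.33953955503172 bis [-0.06807473  0.99768022] 93.90341350738352 seat [ 670.87177146 -104.69063516]
ends [ 703.25072482 -102.06086289] [ 637.49093151 -104.3932848 ] corner [ 672.93404074 -135.67008349] len 45.262357902412234 47.26999184139962 angle 90.62474014383746 bis [-0.05688121  0.99838095] 93.26081321298065 seat [ 671.16503513 -104.62043584]
origin [544.20188932  16.99967493] plunger [519.08148196 107.58093753] blank after [562.90857564 -50.4544568 ] [-0.26723838  0.96363045] [-0.96363045 -0.26723838]
seat in feeder -151.1262673716252 -89.84399284369252
```

The two edge fits put the V seat at about (671, -104.6), opening at 93.5°. The knob is at (519, 107.5), top at 159. I'll move over the knob.

Emit:
arm_command(rot=[[0,0,0],[0,0,0],[0,0,0],[0,0,0],[0,0,0]], slide=[[-11,33,0],[-11,33,0],[-11,33,0],[-11,33,0],[-8,26,0]], gripper=[0,0,0,0,0])

```text
clock: 2.2
eef_pos: [517.9, 90.2, 256.3]
tool_rot: [3.133, -0.006, -1.311]
force: [0.9, 0.9, -0.0]
width: 0.1
```

Emit:
arm_command(rot=[[0,0,0],[0,0,0]], slide=[[0,0,0],[0,0,0]], gripper=[0,0])

```text
clock: 2.37
eef_pos: [515.2, 94.1, 256.3]
tool_rot: [3.131, -0.004, -1.305]
force: [0.7, -0.3, -0.1]
width: -0.1
```

Emit:
arm_command(rot=[[0.5,0,0.5],[0,0,0],[0,0,0],[0,0,0],[0,0,0]], slide=[[4,13,-25],[0,0,-25],[0,0,-25],[0,0,-10],[0,0,0]], gripper=[0,0,0,0,0])

```text
clock: 2.78
eef_pos: [522.5, 96.5, 170.1]
tool_rot: [3.139, -0.002, -1.308]
force: [0.4, -0.8, -0.5]
width: -0.1
```

Emit:
arm_command(rot=[[0,0,0],[0,0,0],[0,0,0],[0,0,0]], slide=[[-3,11,0],[0,0,0],[0,0,-5],[0,0,0]], gripper=[0,0,0,0])

```text
clock: 3.12
eef_pos: [521.1, 103.6, 166.3]
tool_rot: [3.14, -0.004, -1.316]
force: [-0.3, 0.4, 0.0]
width: 0.0
```

Emit:
arm_command(rot=[[0,0,0.5],[0,0,0],[0,0,0],[0,0,0],[0,0,0]], slide=[[-1,5,-2],[0,0,-6],[0,0,-6],[0,0,-6],[0,0,0]], gripper=[0,0,0,0,0])

```text
clock: 3.53
eef_pos: [521.9, 108.9, 149.7]
tool_rot: [-3.137, -0.006, -1.306]
force: [-2.3, -1.0, 6.3]
width: -0.1
```

Emit:
arm_command(rot=[[0,0,0],[0,0,0],[0,0,0],[0,0,0],[0,0,0]], slide=[[-0.5,0,-6],[-0.5,0,-6],[0,0,-6],[0,0,-4],[0,0,-3]], gripper=[0,0,0,0,0])

```text
clock: 3.95
eef_pos: [522.1, 108.9, 130.9]
tool_rot: [-3.132, -0.007, -1.305]
force: [-10.0, -1.8, 43.4]
width: -0.2
```

The plunger has bottomed: z is 130.9 and the force is rising past the spring load. I'll hold briefly, then release.

Emit:
arm_command(rot=[[0,0,0],[0,0,0],[0,0,10],[0,0,0],[0,0,0]], slide=[[0,0,0],[0,0,1],[0,0,10],[0,0,25],[0,0,35]], gripper=[0,0,0,0,0])

```text
clock: 4.37
eef_pos: [518.0, 108.6, 200.5]
tool_rot: [-3.142, -0.007, -1.172]
force: [0.1, -0.6, -0.1]
width: 0.0
```

Emit:
arm_command(rot=[[0,0,0],[0,0,0],[0,0,0],[0,0,0],[0,0,0]], slide=[[0,0,30],[5,-15,10],[10,-35,0],[10,-35,0],[10,-35,0]], gripper=[0,0,0,0,0])

```text
clock: 4.78
eef_pos: [556.3, -1.7, 250.0]
tool_rot: [-3.124, -0.004, -1.15]
force: [1.2, 1.0, 0.0]
width: 0.0
```

Emit:
arm_command(rot=[[0,0,0],[0,0,0],[0,0,0]], slide=[[5,-15,0],[0,0,0],[0,0,0]], gripper=[30,30,30])

```text
clock: 5.03
eef_pos: [563.1, -27.7, 249.8]
tool_rot: [-3.124, -0.01, -1.163]
force: [0.0, 1.0, 0.5]
width: 30.1
```

```bash
python3 - <<'E'
from h import *
im,d,c=grab('wrist','wrist2'); print(c,telemetry.read_state()['eef_pos'])
im,d,c=grab('scene','scene2')
cv2.imwrite('pics/scene2c.png',cv2.resize(im[140:310,180:320,::-1],None,fx=3.5,fy=3.5))
E
```

```text
{'fx': 337.0680863521625, 'fy': 337.0680863521625, 'cx': 253.63172962556433, 'cy': 196.6966617431449, 'xyz': array([628.8017332 ,   2.09355036, 393.39567874]), 'attitude': array([-0.2787461 , -0.00832909, -1.16410148])} [562.94463411 -27.44762384 249.69664598]
```

View pics/wrist2.png

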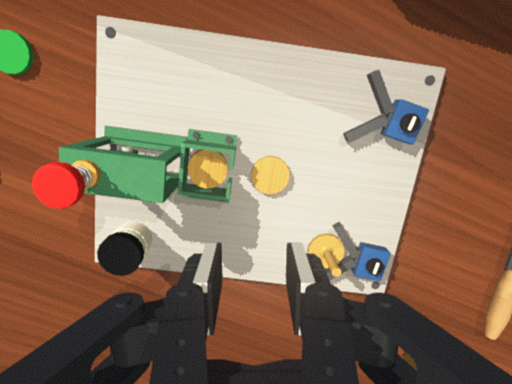

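The blank is out at (270,175), one disc still shows in the magazine (208,170), and the knob is up (58,185). Next I'll measure the blank and the fingertip height at a 30 mm opening.

```bash
python3 - <<'E'
from h import *
im,d,c=load('wrist2'); P=cloud(d,c); z=P[...,2]
hsv=cv2.cvtColor(im,cv2.COLOR_RGB2HSV).astype(int)
ye=(hsv[...,0]>12)&(hsv[...,0]<30)&(hsv[...,1]>120); m=ye.copy(); m[:,:242]=0; m[:,298:]=0; m[:145]=0; m[205:]=0
v,u=np.nonzero(m)
c2=np.array(c['xyz']); r=np.stack([(u-c['cx'])/c['fx'],-(v-c['cy'])/c['fy'],-np.ones(len(u))],-1)@rot(c).T
p=c2+r*((20-c2[2])/r[:,2])[:,None]
print(len(u),cv2.minEnclosingCircle(p[:,:2].astype(np.float32)),p.mean(0),np.median(P[m][:,2]))
rd=((hsv[...,0]<8)|(hsv[...,0]>172))&(hsv[...,1]>150)&(z>120); rd[:150]=0; rd[:,100:]=0
print('knob z',np.median(P[rd][:,2]))
# fingertips
T=R.from_euler('xyz',telemetry.read_state()['tool_rot']).as_matrix(); t=telemetry.read_state()['eef_pos']
for a,b in((195,222),(284,312)):
    q=(P[235:330,a:b].reshape(-1,3)-t)@T; q=q[(abs(q[:,2])<45)]
    print(len(q),'tool-frame max z',np.percentile(q[:,2],[90,98,100]),'x',np.percentile(q[:,0],[1,99]),'y',np.percentile(q[:,1],[1,50,99]))
    
E
```

```text
1103 ((562.68603515625, -50.06036376953125), 21.68366241455078) [562.75999136 -49.85908503  20.        ] 19.671599503397942
knob z 158.64671756055589
1735 tool-frame max z [-8.79778353 -3.81249781 -0.26196357] x [-23.29978657 -13.60003096] y [-12.01403229  -8.24719431  10.10182044]
1693 tool-frame max z [-8.68878931 -3.74274011 -0.45916635] x [16.07292708 25.47326769] y [-11.9720506   -8.161025    10.19845945]
```

The blank is at (562.7, -50) and the knob is back at 158.6. Plan: cradle push in +x to about (667, -50) with jaws roughly along the feeder x axis. Then rotate and push along the V axis.

Emit:
arm_command(rot=[[0,0,-5],[0,0,-5],[0,0,0],[0,0,0],[0,0,0]], slide=[[-17,-16,-20],[-17,-16,-25],[0,0,-38],[0,0,-38],[0,0,-30]], gripper=[30,30,30,30,30])

```text
clock: 5.55
eef_pos: [533.0, -47.7, 102.0]
tool_rot: [-3.103, -0.01, -1.329]
force: [0.1, -0.3, -0.2]
width: 29.8
```

Emit:
arm_command(rot=[[0,0,0],[0,0,0]], slide=[[0,0,0],[0,0,0]], gripper=[30,30])

```text
clock: 5.72
eef_pos: [528.0, -43.1, 96.8]
tool_rot: [-3.115, -0.005, -1.323]
force: [-0.7, 0.8, 0.8]
width: 30.4
```

Emit:
arm_command(rot=[[-0.4,1.5,0],[0,0,0],[0,0,0],[0,0,0],[0,0,0]], slide=[[0,-14,-10],[0,-2,-20],[0,0,-20],[0,0,-15],[0,0,0]], gripper=[30,30,30,30,30])

```text
clock: 6.13
eef_pos: [535.4, -52.6, 39.1]
tool_rot: [-3.128, -0.006, -1.313]
force: [0.2, 0.1, -0.5]
width: 29.9
```

```bash
python3 - <<'E'
from h import *
s=telemetry.read_state(); print(s['eef_pos'],s['tool_rot'],s['qpos'])
im,d,c=grab('wrist','wrist3')
E
```

```text
[535.44145785 -52.58024816  39.14940765] [-3.1278056  -0.00594914 -1.31250901] [ 0.06506324  0.75911702 -0.03097179  1.98646788  0.06149249  0.38196654
 -1.32661718]
```

View pics/wrist3.png

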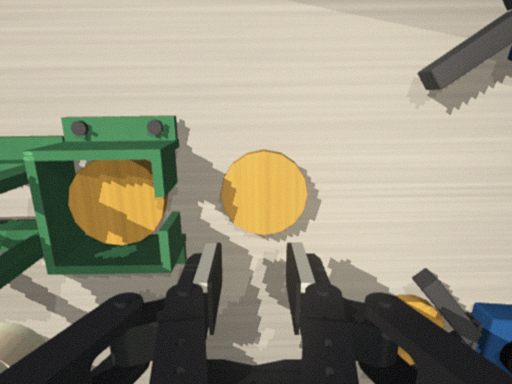

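The fingers hover behind the blank (264,192), with the gap centred a bit left of it. I'll back off about 9 mm, centre, and lower.

Emit:
arm_command(rot=[[-0.2,0.8,0],[0,0,0],[0,0,0],[0,0,0],[0,0,0]], slide=[[-11,-7,0],[0,0,0],[0,0,-8],[0,0,-8],[0,0,0]], gripper=[30,30,30,30,30])

```text
clock: 6.6
eef_pos: [529.0, -59.1, 30.4]
tool_rot: [-3.131, -0.009, -1.311]
force: [0.1, 0.8, 0.5]
width: 29.8
```

Emit:
arm_command(rot=[[-0.2,0.5,0],[0,0,0],[0,0,0],[0,0,0]], slide=[[-3,0,-6],[-2,0,-6],[0,0,-3],[0,0,0]], gripper=[30,30,30,30])

```text
clock: 6.93
eef_pos: [523.5, -58.9, 13.6]
tool_rot: [-3.141, -0.01, -1.31]
force: [-0.0, -0.3, -0.2]
width: 30.0
```

Emit:
arm_command(rot=[[0,0,0],[0,0,0],[0,0,0]], slide=[[0,0,-3],[0,0,-2],[0,0,0]], gripper=[30,30,30])

```text
clock: 7.18
eef_pos: [523.8, -59.0, 12.6]
tool_rot: [-3.14, -0.011, -1.31]
force: [0.8, 0.8, -0.0]
width: 29.8
```

Emit:
arm_command(rot=[[0,0,0],[0,0,0],[0,0,0]], slide=[[0,0,-4],[0,0,-2],[0,0,0]], gripper=[30,30,30])

```text
clock: 7.43
eef_pos: [524.7, -59.0, 12.7]
tool_rot: [-3.137, -0.012, -1.311]
force: [0.3, -0.4, 0.8]
width: 29.9
```

```bash
python3 - <<'E'
from h import *
s=telemetry.read_state(); print(s['eef_pos'],s['force'])
im,d,c=grab('wrist','wrist4')
E
```

```text
[524.67917927 -59.03740927  12.74846729] [ 0.28197824 -0.36974813  0.76241566]
```

View pics/wrist4.png

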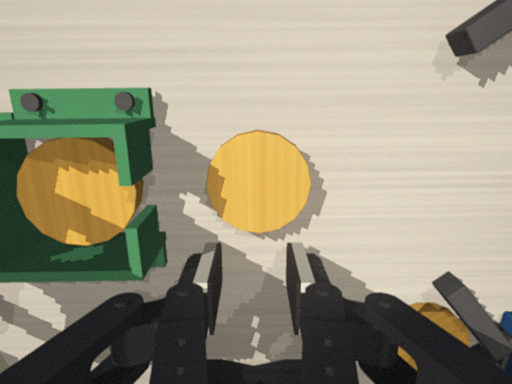

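The tips just rest on the plate (z is 12.7, and the depth of descent has stalled). I'll lift about 2.5 mm and start the +x push, gently.

Emit:
arm_command(rot=[[0,0,0],[0,0,0],[0,0,0],[0,0,0],[0,0,0]], slide=[[0,0,3],[5,0,0],[6,0,0],[7,0,0],[7,0,0]], gripper=[30,30,30,30,30])

```text
clock: 7.9
eef_pos: [550.2, -59.0, 14.8]
tool_rot: [-3.14, -0.012, -1.311]
force: [-0.7, 0.5, 0.5]
width: 29.8
```

Emit:
arm_command(rot=[[0,0,0],[0,0,0],[0,0,0],[0,0,0],[0,0,0]], slide=[[8,0,0],[8,0,0],[8,0,0],[6,0,0],[4,0,0]], gripper=[30,30,30,30,30])

```text
clock: 8.32
eef_pos: [589.5, -58.9, 13.8]
tool_rot: [-3.139, -0.012, -1.31]
force: [-0.2, 0.1, 0.8]
width: 29.8
```

```bash
cat > m.py <<'E'
from h import *
import sys
def blank(tag,show=True):
    s=telemetry.read_state(); t=s['eef_pos']
    im,d,c=grab('wrist',tag); hsv=cv2.cvtColor(im,cv2.COLOR_RGB2HSV).astype(int)
    ye=((hsv[...,0]>12)&(hsv[...,0]<30)&(hsv[...,1]>120)).astype(np.uint8)
    n,l,st,ce=cv2.connectedComponentsWithStats(ye)
    print('tcp',t.round(1),s['tool_rot'].round(3),'F',s['force'].round(1))
    for i in range(1,n):
        if st[i,4]<300: continue
        v,u=np.nonzero(l==i); x=np.array(c['xyz'])
        r=np.stack([(u-c['cx'])/c['fx'],-(v-c['cy'])/c['fy'],-np.ones(len(u))],-1)@rot(c).T
        p=x+r*((20-x[2])/r[:,2])[:,None]
        print('disc pix',ce[i].round(),'n',len(u),cv2.minEnclosingCircle(p[:,:2].astype(np.float32)),p.mean(0)[:2].round(1))
blank(sys.argv[1])
E
python3 m.py wrist5
```

```text
tcp [589.5 -58.9  13.8] [-3.139 -0.012 -1.31 ] F [-0.2  0.1  0.8]
disc pix [253. 207.] n 7701 ((615.9066772460938, -51.60331726074219), 22.242145538330078) [616.5 -51.3]
disc pix [ 40. 325.] n 2330 ((532.6854248046875, 24.908161163330078), 22.203527450561523) [534.1  31.4]
```

View pics/wrist5.png

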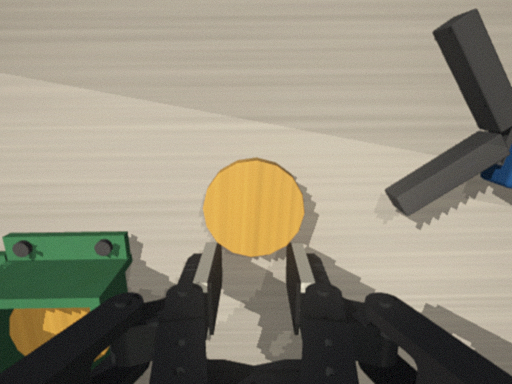

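The blank sits in the cradle at (616, -51.5), pixel (253,207). Continuing +x by about 51 mm.

Emit:
arm_command(rot=[[0,0,0],[0,0,0],[0,0,0],[0,0,0],[0,0,0]], slide=[[6,0,0.5],[7,0,0.5],[7,0,0],[7,0,0],[6,0,0]], gripper=[30,30,30,30,30])

```text
clock: 8.78
eef_pos: [624.8, -58.9, 14.5]
tool_rot: [-3.141, -0.011, -1.31]
force: [-0.6, -0.4, -0.7]
width: 30.1
```

Emit:
arm_command(rot=[[0,0,0],[0,0,0],[0,0,0],[0,0,0]], slide=[[6,0,0],[4,0,0],[2,0,0],[0,0,0]], gripper=[30,30,30,30])

```text
clock: 9.12
eef_pos: [640.1, -58.8, 14.5]
tool_rot: [-3.139, -0.012, -1.31]
force: [0.0, -1.0, -0.3]
width: 29.8
```

```bash
python3 m.py wrist6
```

```text
tcp [640.1 -58.8  14.5] [-3.139 -0.012 -1.31 ] F [ 0.  -1.  -0.3]
disc pix [253. 207.] n 7597 ((666.6129150390625, -51.51506423950195), 22.237218856811523) [667.3 -51.2]
```

The blank is at (667, -51.3), on the V axis within 1 mm. I'll back off, rise, and rotate +78.5° to get behind it.

Emit:
arm_command(rot=[[0,0,0],[0,0,0],[0,0,6],[0,0,6.8],[0,0,6.8]], slide=[[-8,0,0],[-4,0,10],[0,0,25],[0,0,15],[4,6,0]], gripper=[30,30,30,30,30])

```text
clock: 9.58
eef_pos: [625.2, -54.4, 66.3]
tool_rot: [3.135, -0.012, -0.958]
force: [-0.4, 0.6, 0.8]
width: 30.3
```

Emit:
arm_command(rot=[[0,0,6.8],[0,0,6.8],[0,0,6.8],[0,0,6.8],[0,0,6.8]], slide=[[6,10,0],[6,10,0],[6,10,0],[6,6,0],[4,4,0]], gripper=[30,30,30,30,30])

```text
clock: 10.0
eef_pos: [651.3, -14.7, 73.6]
tool_rot: [3.134, -0.017, -0.336]
force: [0.2, -0.4, -0.1]
width: 30.1
```

Emit:
arm_command(rot=[[0,0,6.8],[0,0,6.8],[0,0,5],[0,0,0]], slide=[[0,0,0],[0,0,0],[0,0,0],[0,0,0]], gripper=[30,30,30,30])

```text
clock: 10.33
eef_pos: [649.7, -13.4, 77.2]
tool_rot: [3.133, -0.019, 0.01]
force: [-0.1, -0.3, -0.9]
width: 30.0
```

Emit:
arm_command(rot=[[0.4,1,2],[0,0,1],[0,0,0],[0,0,0],[0,0,0]], slide=[[10,0,-10],[6,0,-15],[0,0,-12],[0,0,0],[0,0,0]], gripper=[30,30,30,30,30])

```text
clock: 10.75
eef_pos: [663.7, -14.6, 39.8]
tool_rot: [3.138, -0.001, 0.055]
force: [-0.5, 0.0, -0.1]
width: 30.2
```

```bash
python3 m.py wrist7
```

```text
tcp [663.7 -14.6  39.8] [ 3.138e+00 -1.000e-03  5.500e-02] F [-0.5  0.  -0.1]
disc pix [ 12. 187.] n 1680 ((537.9946899414062, 14.428047180175781), 22.27006721496582) [542.    8.9]
disc pix [254. 299.] n 4267 ((665.889892578125, -49.27301788330078), 23.09748077392578) [665.7 -48.8]
```

View pics/wrist7.png

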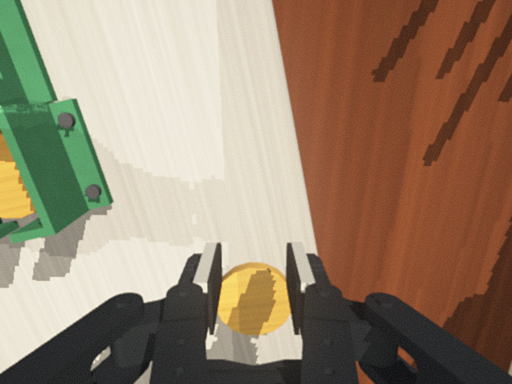

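The disc is seen between the fingers, centred at (254,299). About 9 mm clear behind it, so I'll lower.

Emit:
arm_command(rot=[[0,0,0.4],[0,0,0],[0,0,0],[0,0,0],[0,0,0]], slide=[[1,0,-8],[0,0,-8],[0,0,-6],[0,0,-3],[0,0,0]], gripper=[30,30,30,30,30])

```text
clock: 11.22
eef_pos: [663.4, -14.1, 12.8]
tool_rot: [3.137, 0.0, 0.063]
force: [-0.4, 0.0, -0.6]
width: 29.8
```

Emit:
arm_command(rot=[[0,0,0],[0,0,0],[0,0,0],[0,0,0],[0,0,0]], slide=[[2,0,2],[1,-5,0],[0.5,-6,0],[0.5,-7,0],[0.5,-7,0]], gripper=[30,30,30,30,30])

```text
clock: 11.63
eef_pos: [668.7, -38.4, 15.6]
tool_rot: [3.139, -0.001, 0.065]
force: [-0.4, 1.0, -0.5]
width: 29.8
```

Emit:
arm_command(rot=[[0,0,0],[0,0,0],[0,0,0],[0,0,0],[0,0,0]], slide=[[0.5,-7,0],[0.5,-6,0],[0.3,-5,0],[0.3,-4,0],[0,0,0]], gripper=[30,30,30,30,30])

```text
clock: 12.05
eef_pos: [670.8, -68.3, 16.0]
tool_rot: [3.136, -0.002, 0.06]
force: [-0.1, 0.5, 0.5]
width: 30.3
```

```bash
python3 m.py wrist8; python3 - <<'E'
from h import *
for n,(a,b,x,y) in {'scene':(240,310,230,310),'side':(150,200,195,305)}.items():
    im,d,c=grab(n,n+'8'); cv2.imwrite(f'pics/{n}8c.png',cv2.resize(im[a:b,x:y,::-1],None,fx=7,fy=7,interpolation=cv2.INTER_CUBIC))
E
```

```text
tcp [670.8 -68.3  16. ] [ 3.136e+00 -2.000e-03  6.000e-02] F [-0.1  0.5  0.5]
disc pix [253. 308.] n 5350 ((672.426025390625, -92.0144271850586), 23.333477020263672) [672.2 -91.9]
```

View pics/scene8c.png

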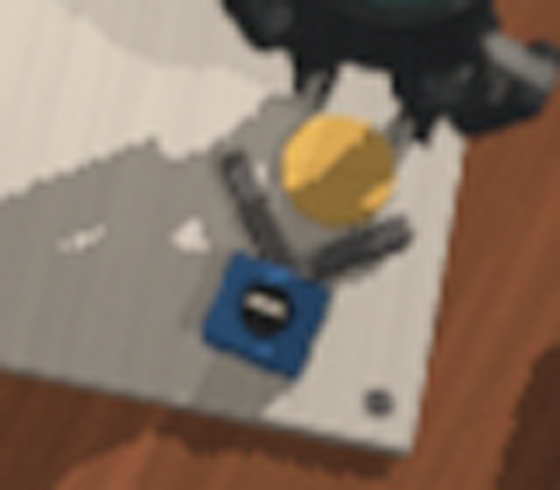

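View pics/wrist8.png

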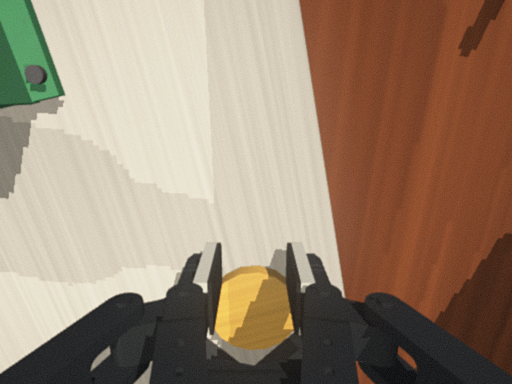

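The scene crop shows the blank in the V mouth, about 10 mm short of home. I'll advance slowly while watching the force.

Emit:
arm_command(rot=[[0,0,0],[0,0,0],[0,0,0],[0,0,0]], slide=[[-0.3,-4,-0.5],[-0.3,-3,0],[0,-2,0],[0,0,0]], gripper=[30,30,30,30])

```text
clock: 12.53
eef_pos: [670.2, -73.4, 15.7]
tool_rot: [3.139, -0.002, 0.065]
force: [0.5, -0.1, -0.6]
width: 29.8
```

Emit:
arm_command(rot=[[0,0,0],[0,0,0],[0,0,0]], slide=[[0,-2,0],[0,-2,0],[0,0,0]], gripper=[30,30,30])

```text
clock: 12.78
eef_pos: [669.9, -76.7, 15.6]
tool_rot: [3.14, -0.001, 0.065]
force: [-0.7, 1.0, -0.2]
width: 30.0
```

Emit:
arm_command(rot=[[0,0,0],[0,0,0],[0,0,0]], slide=[[0,-2,0],[0,-2,0],[0,0,0]], gripper=[30,30,30])

```text
clock: 13.03
eef_pos: [669.0, -78.0, 15.4]
tool_rot: [-3.139, 0.0, 0.067]
force: [-0.1, 1.1, 0.5]
width: 30.3
```

Emit:
arm_command(rot=[[0,0,0],[0,0,0]], slide=[[0,-3,0],[0,-3,0]], gripper=[30,30])

```text
clock: 13.2
eef_pos: [668.2, -80.2, 15.4]
tool_rot: [-3.135, 0.001, 0.069]
force: [-2.7, 7.5, 0.7]
width: 30.2
```

There's 7.5 N of resistance opposite the push, so the blank looks seated. I'll check before withdrawing.

```bash
python3 m.py wrist9; python3 - <<'E'
from h import *
for n,(a,b,x,y) in {'scene':(240,310,230,310)}.items():
    im,d,c=grab(n,n+'9'); cv2.imwrite(f'pics/{n}9c.png',cv2.resize(im[a:b,x:y,::-1],None,fx=7,fy=7,interpolation=cv2.INTER_CUBIC))
E
```

```text
tcp [668.2 -80.2  15.4] [-3.135e+00  1.000e-03  6.900e-02] F [-2.7  7.5  0.7]
disc pix [253. 307.] n 5470 ((669.28759765625, -102.7731704711914), 23.38502311706543) [ 669.7 -102.5]
```

View pics/scene9c.png

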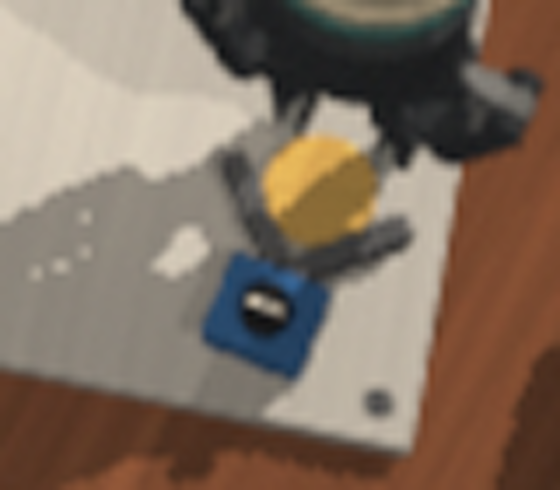

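The disc appears to touch both faces. I'll withdraw straight back, rise, and look from above.

Emit:
arm_command(rot=[[0,0,0],[0,0,0],[0,0,0],[0,0,0],[0,0,0]], slide=[[0,3,0],[0,8,0],[0,15,5],[0,15,25],[0,0,35]], gripper=[30,30,30,30,30])

```text
clock: 13.72
eef_pos: [663.3, -40.2, 75.0]
tool_rot: [-3.138, 0.014, 0.066]
force: [0.1, 0.6, 0.0]
width: 29.6
```

Emit:
arm_command(rot=[[0,0,0],[0,0,0],[0,0,0],[0,0,0],[0,0,0]], slide=[[0,-20,40],[0,-35,20],[0,-40,0],[0,-40,0],[0,-40,0]], gripper=[0,0,0,0,0])

```text
clock: 14.13
eef_pos: [671.3, -196.6, 151.3]
tool_rot: [-3.133, -0.007, 0.095]
force: [0.4, 0.7, 0.0]
width: -0.2
```

Emit:
arm_command(rot=[[0,0,0],[0,0,0],[0,0,0]], slide=[[0,-10,0],[0,0,0],[0,0,0]], gripper=[0,0,0])

```text
clock: 14.38
eef_pos: [670.7, -221.4, 153.0]
tool_rot: [3.139, -0.009, 0.08]
force: [-0.7, 0.4, 0.5]
width: 0.1
```

```bash
python3 m.py wrist10
```

```text
tcp [ 670.7 -221.4  153. ] [ 3.139 -0.009  0.08 ] F [-0.7  0.4  0.5]
disc pix [263.  34.] n 2857 ((669.6226196289062, -104.91739654541016), 21.629257202148438) [ 669.6 -104.5]
disc pix [40. 81.] n 2913 ((499.051513671875, -153.42990112304688), 28.77109146118164) [ 501.8 -151. ]
disc pix [ 63. 342.] n 307 ((501.3031005859375, -395.69573974609375), 29.618820190429688) [ 498.4 -393.4]
```

View pics/wrist10.png

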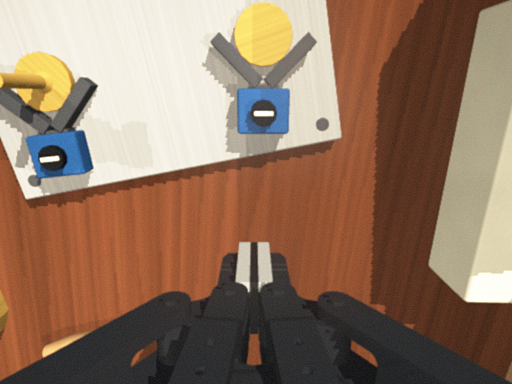

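The disc is in the V at (263,34), about (669.6, -104.7). I'll get a more vertical view to check contact with both faces.

Emit:
arm_command(rot=[[0,0,0],[0,0,0],[0,0,0],[0,0,0]], slide=[[0,25,0],[0,20,0],[0,0,0],[0,0,0]], gripper=[0,0,0,0])

```text
clock: 14.77
eef_pos: [671.0, -166.6, 152.9]
tool_rot: [3.141, -0.008, 0.088]
force: [-0.1, -0.4, 0.3]
width: 0.0
```

```bash
python3 m.py wrist11; python3 - <<'E'
from h import *
im,d,c=load('wrist11'); p=proj([669.6,-110,20],c)[0].astype(int); print(p)
np.savetxt('pics/o.txt',[p[0]-70,max(p[1]-60,0)])
v=max(p[1]-60,0); cv2.imwrite('pics/v11.png',cv2.resize(im[v:v+120,p[0]-70:p[0]+70,::-1],None,fx=5,fy=5,interpolation=cv2.INTER_CUBIC)); print(v,p[0]-70)
E
```

```text
tcp [ 671.  -166.6  152.9] [ 3.141 -0.008  0.088] F [-0.1 -0.4  0.3]
disc pix [257. 110.] n 2361 ((669.7218017578125, -104.81195831298828), 21.71502685546875) [ 669.6 -104.4]
disc pix [ 45. 152.] n 2674 ((493.9107666015625, -153.5125732421875), 34.15271759033203) [ 500.2 -152. ]
disc pix [  5. 354.] n 435 ((437.5426025390625, -359.29486083984375), 29.50595474243164) [ 442.2 -358.6]
[256 117]
57 186
```

View pics/v11.png

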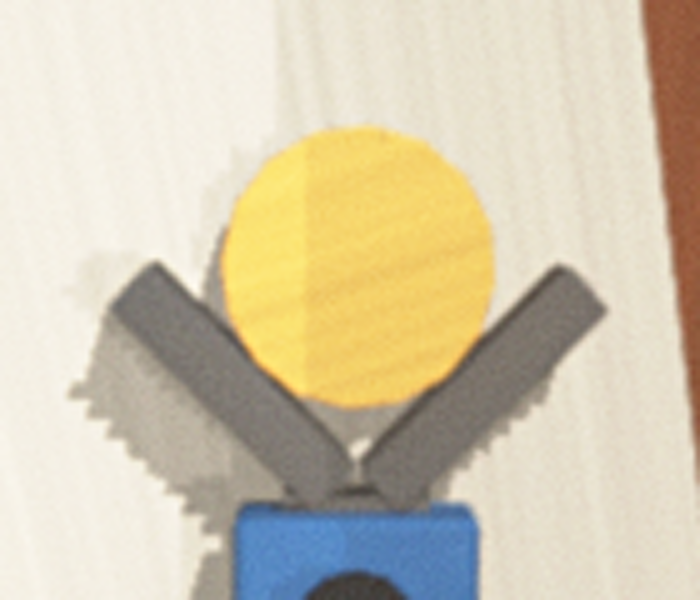

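```bash
python3 - <<'E'
from h import *
im,d,c=load('wrist11')
def at(cx,cy,z,s=5,o=(186,57)):
    u=o[0]+(cx+.5)/s-.5; v=o[1]+(cy+.5)/s-.5
    r=rot(c)@np.array([(u-c['cx'])/c['fx'],-(v-c['cy'])/c['fy'],-1]); p=c['xyz']
    return (p+r*(z-p[2])/r[2])[:2]
a,b,e,f=[at(*q,26) for q in((160,265),(350,460),(560,268),(362,462))]
t=np.linalg.solve(np.c_[b-a,-(f-e)],e-a); C=a+t[0]*(b-a)
u1=(a-b)/np.linalg.norm(a-b);u2=(e-f)/np.linalg.norm(e-f);bis=(u1+u2)/np.linalg.norm(u1+u2)
D=np.array([669.7,-104.8])
for p,u in((a,u1),(e,u2)): w=D-p; print('dist to face',abs(w[0]*u[1]-w[1]*u[0]))
print(C,np.degrees(np.arccos(u1@u2)),bis,'seat',C+31.1*bis)
for n in('scene','side'):
    im0,d0,c0=load(n+'0'); im,d,c=grab(n,n+'12')
    df=np.abs(im.astype(int)-im0).sum(2)>60
    cv2.imwrite(f'pics/{n}12.png',im[:,:,::-1])
E
```

```text
dist to face 21.05967013009831
dist to face 21.148687853086763
[ 672.05133138 -134.63602764] 89.68396337005554 [-0.07647377  0.99707159] seat [ 669.67299707 -103.62710108]
```

View pics/side12.png

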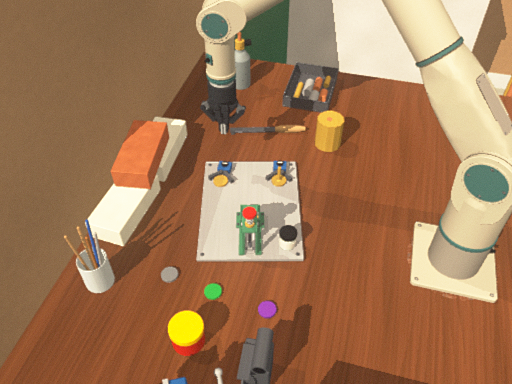

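View pics/scene12.png

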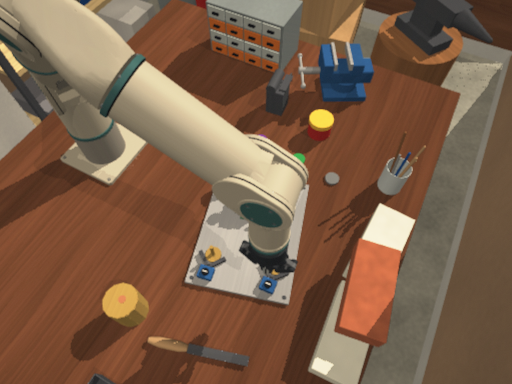

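Both face distances come out equal (21.1 mm, against a 22 mm radius), so the disc is home to within about 1 mm. The other objects are at their starting pixels, the knob is up and the arm is clear, so I'm handing in.

```bash
python3 -c "
from cell import ctrl,telemetry
print(telemetry.read_state()['force']); print(ctrl.finish_job())"
```

```text
[ 0.72869939 -0.36808209  0.74696861]
the job is handed in; nothing more can be done
None
```

I pressed the plunger once to the bottom and let it return, and one blank came out. I nudged it aside with the half-open fingertips and slid it into the empty V-stop until it pushed back with 7.5 N. The job is handed in; no verdict was reported.

- **Blank in the V:** the last wrist view puts its centre at (669.7, -104.8), about 21.1 mm from each face against a nominal 22 mm. The seat worked out from the V came to (669.7, -103.6) in that view and (671, -104.6) in the first. The views disagree by about 1.5 mm, and the blank is within that of both, against a 4 mm limit.
- **Plunger:** after the press the knob measured 158.6 mm high, the same as before. A force of 43 N was read at the bottom of the stroke, higher than the 15 N needed because the fingertips reached the stop. It was on the fingertips, not the gripper's body.
- **Other things on the bench:** the finished piece, jar, drum, weight, tin and file look unmoved in the scene and side pictures. I compared them by eye only. No second blank came out, and the arm was well clear of everything when I handed in.
- **Small slip:** I entered an unneeded 10° turn as the plunger was released. It had no visible effect.

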